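Sort the things of the bath niche into their trays

ROBOT

A 6-joint arm with a two-finger parallel gripper is mounted at the origin on the work surface. World frame = base frame: x ahead of the robot, y to its left, z up, the work surface at z = 0. Lengths are in mm, angles in rad, forces in N, time in s.
With the tool pointing down it reaches from about 250 to 725 mm from the base axis. Payload 9.7 kg.
Tool frame: the origin (TCP) lies midway between the tips of the shut fingers; the grasp point (between the pads) lies 19 mm behind it; z points along the fingers, y is the line along which they close (so a half turn about z gives the same grasp; the last joint's range is limited). The gripper opens to 85 mm and grips with 20 to 120 N. Pads are 22 mm wide; open, the fingers measure 114 mm over their backs; the gripper's body (76 mm by 85 mm) begins 54 mm behind the grasp point. The pads swing forward as they close: fully open they stand 13 mm farther back than shut.
Start: joints at [1.219, 0.087, 0.176, 1.66, 0, 1.571], TCP at [189.521, 516.313, 231.284] pointing down, gripper open.
Joint ranges: [-3.13, 3.13], [-0.85, 1.81], [-1.15, 1.24], [-2.2, 2.28], [-1.44, 1.52], [-3.14, 3.14]. Speed limits (rad/s): [2.22, 2.22, 2.57, 3.14, 3.14, 3.14].

INTERFACE

Orientations are given as a rotation vector (axis times angle).
In Python, from plant import * gives the robot as it stands.
- The arm moves only by the shell command python3 -m crank 'ROWS'. ROWS is JSON, one flat list of numbers, 7 for each row, row after row: the shift along the tool's x, y, z in m, then the turn, a rotation vector about the tool's x, y, z in degrees, then the finger opening in m, from 0 to 0.0854. A call has 1 to 8 rows; each row is the pose to reach, as a shift and turn from the pose commanded when the call began, along the tool's axes at that moment; what a row does not reach only later rows make up. A row lasts 1/10 s, in which the tool goes at most 50 mm and 8.59 degrees, less where a joint would pass 70% of its speed; a pose out of reach is approached as far as the arm can. A call with a gripper value outside its range is refused whole. The fingers move at their own pace and stop on an object; the grip force is fixed at half the most. Time passes only in rows, so rows that repeat a pose let the fingers close. It gives the time, the measured TCP pose, the force, the opening and the grip force at its end, in the units of the state.
- sense(): the state, without advancing time (a new reading comes with each control period).
- capture(name): name is "side" or "top" or "wrist"; returns a dict with "frame" (480x640x3 uint8, red, green, blue), "intrinsics" (3x3 intrinsics, pixels), "T" (4x4, takes a point from camera to world coordinates). Camera axes: x right, y down, z forward; pixel columns grow to the right and rows downward; lengths in mm; the calibration is good to about 2 mm. A picture is of the moment at which its call begins. There is no depth.
- hand_in(): hands the job in; it is judged then, once.
The state is a dict: "time_s": time; "joints": joint angles; "qd": joint speeds; "joint_torque": joint torques, N m; "position": TCP position; "tool_rot": TCP orientation; "force": force on the tool from outside, world axes, zero at the start; "ft_torque": the same for the moment, N m; "width": finger opening in mm; "grasp_force": force on a finger pad.
Only numpy, scipy, OpenCV 4.12 (cv2) and the standard library are available. Lean on these libraries where they do the work, as an engineer would, in place of code of your own. Each camera call takes 0.05 s, during which the arm holds its last target. There are 200 camera calls.

TASK

Tidy the niche above the bath: put the rose denture case and the round blue pill box side by side in the white tray, the wooden nailbrush and the round wooden brush side by side in the dark wooden tray, bristles down, and the green bar of soap on the chrome soap holder. Everything must end up lying flat on the bottom of its own tray or holder, right way up as it is now, inside the rim and not on top of anything else; leave the glass pump bottle and the toothbrush tumbler standing where they are.

Things in the scene. Friction and masses are not known exactly. Their poses are not given: they have to be found in the camera images.
- denture_case: loose rose-pink plastic denture case with a closed lid (the lid stays shut), 80 (own x) x 56 (own y) x 38 mm high; the upper 8 mm, the lid, is 50 mm wide. Origin at the centre of the underside, z up. Starts flat on the niche floor, about 80 g.
- pill_box: loose round sky-blue plastic pill box with a white top, diameter 54, height 24 mm. Origin at the centre of the underside, z up. Starts flat on the niche floor, about 45 g.
- nailbrush: loose rectangular wooden nailbrush lying on its pale bristles: wooden back 85 (own x) x 40 (own y) mm, from 16 to 36 mm above its underside; stiff bristle block 76 x 32 mm below it. Origin at the centre of the underside, z up. About 70 g.
- round_brush: loose round wooden brush standing on its pale bristles: bristle disc of diameter 50 mm up to 16 mm, wooden back of diameter 54 mm from 16 to 32 mm, dark knob of diameter 24 mm up to 40 mm. Origin at the centre of the underside, z up. About 60 g.
- soap: loose green bar of soap (hard and dry), 78 (own x) x 50 (own y) x 26 mm high with rounded edges. Origin at the centre of the underside, z up. About 100 g.
- white_tray: fixed white ceramic tray, 120 (own x) x 210 (own y) mm outside, inner floor 112 x 202 mm lying 4 mm above its underside, rim top 14 mm above its underside. Origin at the centre of the underside, z up. 
- wood_tray: fixed dark wooden tray, 120 (own x) x 210 (own y) mm outside, inner floor 112 x 202 mm lying 4 mm above its underside, rim top 14 mm above its underside. Origin at the centre of the underside, z up. 
- soap_holder: fixed chrome soap holder, 114 (own x) x 138 (own y) mm outside; the soap lies on five flat ribs along own y, whose tops are 8 mm above its underside; a round wire rim, its top 14 mm above the underside, leaves 102 (own x) x 126 (own y) mm inside. Origin at the centre of the underside, z up. 
- pump_bottle: bystander: loose amber glass bottle with a chrome pump top, diameter 60, height 167 mm; the spout reaches 37 mm out from the axis along own -x. Origin at the centre of the underside, z up. 
- tumbler: bystander: loose blue ceramic tumbler with a toothbrush in it, rim diameter 68, rim 95 mm high, toothbrush up to 160 mm. Origin at the centre of the underside, z up. 
There are look-alikes about, which are no part of the job. What is shaped like the nailbrush but purple is not meant. There is more than one size of the soap; the job needs the smaller.

How it is judged (in metres and radians):
At the end, for the whole second after the job is handed in: Case and pill box lie on the white tray's floor, both brushes on the wooden tray's, the soap on the holder's ribs: inside the rim, underside within 4 mm of that floor, right way up and level to 0.1 rad, at rest (under 20 mm/s, 0.2 rad/s) (x of denture_case in the frame of white_tray between -0.056 and 0.056 m and y of denture_case in the frame of white_tray between -0.1 and 0.1 m and z of denture_case in the frame of white_tray between 0.001 and 0.008 m and angle between each of denture_case, pill_box, nailbrush, round_brush, soap's own z axis and vertical below 0.1 rad and linear speed of each of denture_case, pill_box, nailbrush, round_brush, soap below 0.02 m/s and angular speed of each of denture_case, pill_box, nailbrush, round_brush, soap below 0.2 rad/s and x of pill_box in the frame of white_tray between -0.056 and 0.056 m and y of pill_box in the frame of white_tray between -0.1 and 0.1 m and z of pill_box in the frame of white_tray between 0.001 and 0.008 m and x of nailbrush in the frame of wood_tray between -0.056 and 0.056 m and y of nailbrush in the frame of wood_tray between -0.1 and 0.1 m and z of nailbrush in the frame of wood_tray between 0.001 and 0.008 m and x of round_brush in the frame of wood_tray between -0.056 and 0.056 m and y of round_brush in the frame of wood_tray between -0.1 and 0.1 m and z of round_brush in the frame of wood_tray between 0.001 and 0.008 m and x of soap in the frame of soap_holder between -0.05 and 0.05 m and y of soap in the frame of soap_holder between -0.06 and 0.06 m and z of soap in the frame of soap_holder between 0.005 and 0.012 m); the robot touches nothing.
It fails at once if the glass pump bottle is shifted more than 30 mm or tipped more than 0.35 rad (distance of pump_bottle from where it was at the start of the episode above 0.03 m or angle between pump_bottle's own z axis and vertical above 0.35 rad).
It fails at once if the toothbrush tumbler is shifted more than 30 mm or tipped more than 0.35 rad (distance of tumbler from where it was at the start of the episode above 0.03 m or angle between tumbler's own z axis and vertical above 0.35 rad).
It also fails if it takes over 118 s, if anything falls off the work surface, if the arm or the gripper's body presses on something with over 40 N, if the wrist force passes 120 N, or if a joint passes its speed limit or range.

## Working session

There is one attempt and no reset: what is moved stays moved. The work goes in short steps, Python scripts to look and compute and a shell command to move; the robot and the scene stay as the last step left them, time stands still between calls to the robot, and variables do not carry over. Pictures are saved under pics/ and viewed, at most 14 in all, crops included, and the job is handed in when it is done.

```bash
ls; mkdir -p pics
python3 - <<'E'
from plant import *
import cv2,numpy as np
s=sense();print({k:np.round(s[k],3) for k in ("time_s","position","tool_rot","force","width")})
for n in ("top","side"):
    c=capture(n);cv2.imwrite(f"pics/{n}0.png",c["frame"][:,:,::-1])
    print(n,np.round(c["intrinsics"],2).tolist(),np.round(c["T"],4).tolist())
E
```

```text
pics
{'time_s': np.float64(0.0), 'position': array([189.447, 516.093, 230.572]), 'tool_rot': array([-5.500e-01, -3.093e+00,  2.000e-03]), 'force': array([-0.687,  0.215,  0.687]), 'width': np.float64(85.662)}
top [[470.47, 0.0, 306.51], [0.0, 470.47, 236.68], [0.0, 0.0, 1.0]] [[0.0187, -0.9892, 0.1451, 340.0679], [-0.9994, -0.0229, -0.0275, 13.4725], [0.0305, -0.1445, -0.989, 1064.5468], [0.0, 0.0, 0.0, 1.0]]
side [[557.06, 0.0, 321.22], [0.0, 557.06, 239.93], [0.0, 0.0, 1.0]] [[0.8932, -0.3009, 0.3341, 125.7164], [-0.4493, -0.5653, 0.6918, -743.8296], [-0.0193, -0.768, -0.6401, 710.4595], [0.0, 0.0, 0.0, 1.0]]
```

View pics/top0.png

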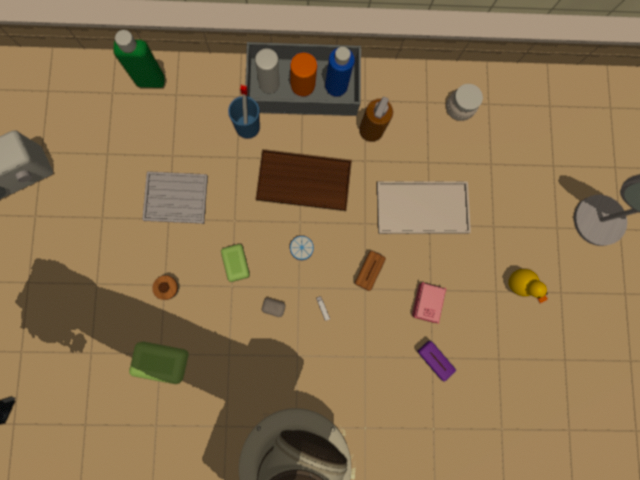

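View pics/side0.png

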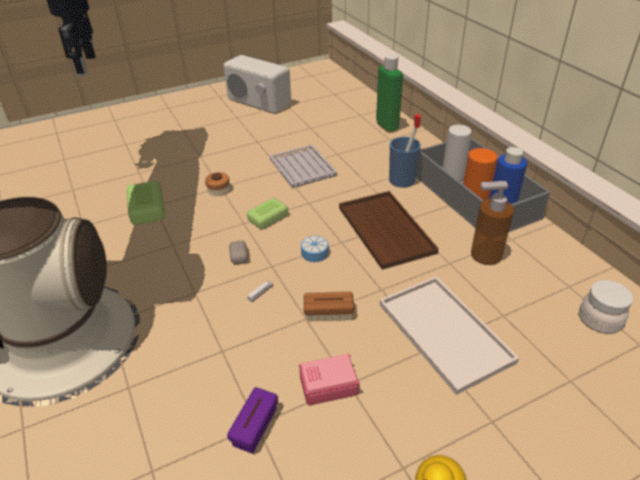

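The top view shows all the objects. The white tray is at about (423,208), the wood tray (304,180), the chrome holder (176,197), the small soap (235,263), the large soap (159,363), the pill box (302,248), the nailbrush (370,271), the case (430,303), and the round brush (165,288). The purple decoy is at (437,361), the tumbler (245,117) and the pump bottle (376,120). The side view agrees. I'll enlarge the work area to read corners.

Run:
```python
import cv2
a=cv2.imread("pics/top0.png")[140:340,135:335];cv2.imwrite("pics/cropL.png",cv2.resize(a,(600,600),interpolation=cv2.INTER_CUBIC))
a=cv2.imread("pics/top0.png")[140:340,285:485];cv2.imwrite("pics/cropR.png",cv2.resize(a,(600,600),interpolation=cv2.INTER_CUBIC))
```

```text
(no output)
```

View pics/cropL.png

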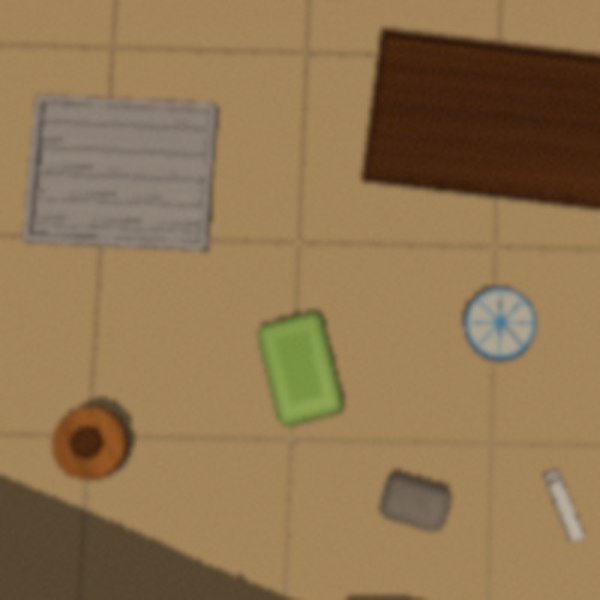

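View pics/cropR.png

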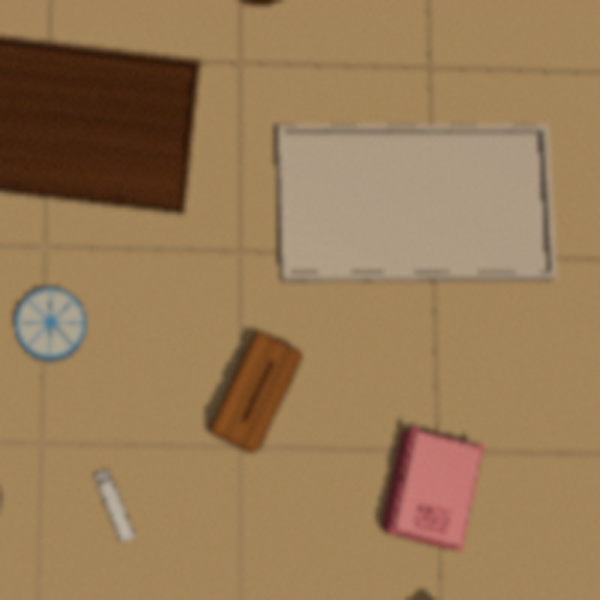

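The crops give corner pixels for the trays, holder, soap, nailbrush and case lid, and circle centres for the pill box (L 501,323) and round brush (L 91,442). Next I convert them to positions.

```bash
cat > h.py <<'E'
import numpy as np, cv2
from scipy.spatial.transform import Rotation as R
from plant import *
def px2w(c,p,z):
    p=np.atleast_2d(p).astype(float); K=np.array(c["intrinsics"]);T=np.array(c["T"])
    d=np.c_[p,np.ones(len(p))]@np.linalg.inv(K).T@T[:3,:3].T; o=T[:3,3]
    return o+d*((z-o[2])/d[:,2])[:,None]
def pose():
    s=sense(); return np.array(s["position"]),R.from_rotvec(s["tool_rot"])
def rel(x,y,z,yaw,tilt=None):
    """shift (m, tool axes) and turn (deg, tool axes) from the present pose to TCP xyz (mm), finger line (tool y) at world angle yaw (deg)"""
    p,r=pose(); best=None
    for k in (0,180):
        a=np.radians(yaw+k); Y=np.array([np.cos(a),np.sin(a),0]);Z=np.array([0,0,-1.]);X=np.cross(Y,Z)
        t=(r.inv()*R.from_matrix(np.c_[X,Y,Z])).as_rotvec(degrees=True)
        if best is None or np.linalg.norm(t)<np.linalg.norm(best): best=t
    print("shift",np.round(r.inv().apply(np.array([x,y,z])-p)/1000,4),"turn",np.round(best,1))
def st():
    s=sense(); r=R.from_rotvec(s["tool_rot"]).as_matrix()
    print("t",round(float(s["time_s"]),2),"p",np.round(s["position"],1),"fingeryaw",np.round(np.degrees(np.arctan2(r[1,1],r[0,1])),1),"down",np.round(r[:,2],3),"w",round(float(s["width"]),1),"F",np.round(s["force"],1),"g",np.round(s["grasp_force"],1),"j6",np.round(s["joints"][5],2))
E
python3 - <<'E'
from h import *
c=capture("top")
L=np.array([135,140]);Rr=np.array([285,140])
Q={"holder":(L,14,[(38,96),(217,104),(208,249),(25,241)]),"white":(Rr,14,[(277,126),(546,127),(554,278),(282,280)]),
"soap":(L,24,[(260,325),(320,311),(343,408),(289,425)]),"nail":(Rr,36,[(251,328),(301,353),(253,452),(209,430)]),"case":(Rr,38,[(412,427),(483,444),(461,549),(393,533)]),
"wood":(L,14,[(383,30),(650,62),(633,212),(363,181)]),"pill":(L,24,[(501,323)]),"round":(L,32,[(91,442)]),"knob":(L,40,[(87,442)])}
for k,(o,z,P) in Q.items():
    w=px2w(c,np.array(P)/3+o,z)[:,:2]; m=w.mean(0)
    print(k,np.round(m,1),"r",round(float(np.hypot(*m))),end=" ")
    if len(P)==4:
        e=np.diff(np.r_[w,w[:1]],axis=0)
        print("sides",np.round(np.hypot(*e.T)),"ang",np.round(np.degrees(np.arctan2(e[:,1],e[:,0]))))
    else: print()
for k,p in {"tumbler":(245,117),"bottle":(374,120)}.items(): print(k,px2w(c,p,60))
st()
E
```

```text
holder [577.5 282.4] r 643 sides [135. 112. 136. 112.] ang [-91. 179.  89.  -1.]
white [ 568.4 -282.9] r 635 sides [209. 118. 208. 120.] ang [ -89. -179.   92.    2.]
soap [431.9 139.2] r 454 sides [45. 74. 41. 77.] ang [ -75. -165.  109.   18.]
nail [ 419.9 -155. ] r 448 sides [41. 81. 36. 82.] ang [-116.  154.   65.  -22.]
case [ 351.7 -288.6] r 455 sides [53. 78. 50. 78.] ang [-102.  167.   78.  -11.]
wood [625.2  -7.9] r 625 sides [208. 119. 206. 120.] ang [-95. 174.  85.  -5.]
pill [467.8  -5.9] r 468 
round [373.7 288.4] r 472 
knob [373.4 289.1] r 472 
tumbler [[754.30894863 127.96656221  60.        ]]
bottle [[ 756.30802987 -161.40548316   60.        ]]
t 0.15 p [189.5 516.1 230.8] fingeryaw 69.8 down [-0.    -0.001 -1.   ] w 85.4 F [-0.2 -0.2  0.2] g 0.0 j6 1.57
```

Run:
```python
from h import *
rel(373.7,288.5,110,-5)
```

```text
shift [-0.2514 -0.1501  0.1209] turn [-0.   0.  74.8]
```

```bash
python3 -m crank '[-0.251,-0.150,0.121,0,0,74.8,0.0854, -0.251,-0.150,0.121,0,0,74.8,0.0854, -0.251,-0.150,0.121,0,0,74.8,0.0854, -0.251,-0.150,0.121,0,0,74.8,0.0854, -0.251,-0.150,0.121,0,0,74.8,0.0854, -0.251,-0.150,0.121,0,0,74.8,0.0854, -0.251,-0.150,0.121,0,0,74.8,0.0854, -0.251,-0.150,0.121,0,0,74.8,0.0854]'
python3 - <<'E'
from h import *
st();rel(373.7,288.5,110,-5)
E
```

```text
time_s: 0.95
position: [374.1, 286.6, 108.8]
tool_rot: [2.211, 2.232, -0.004]
force: [-1.0, -0.2, 0.2]
width: 85.6
grasp_force: 0.0
t 0.95 p [374.1 286.6 108.8] fingeryaw 0.5 down [-0.002 -0.002 -1.   ] w 85.6 F [-1.  -0.2  0.2] g 0.0 j6 2.22
shift [ 0.0019 -0.0004 -0.0012] turn [-0.1  0.1  5.5]
```

```bash
python3 -m crank '[0.002,0,0,0,0,5.5,0.0854, 0.002,0,0,0,0,5.5,0.0854]' >/dev/null
python3 - <<'E'
from h import *
st();rel(373.7,288.5,8,-5)
c=capture("wrist");cv2.imwrite("pics/w1.png",c["frame"][:,:,::-1]);T=np.array(c["T"]);print(np.round(T,2),np.round(c["intrinsics"],1))
K=np.array(c["intrinsics"])
q=(np.array([373.7,288.5,32])-T[:3,3])@T[:3,:3];print("expected px",K@q/q[2])
E
```

```text
t 1.15 p [373.4 290.8 110. ] fingeryaw -4.5 down [-0. -0. -1.] w 85.5 F [ 0.3  0.5 -1.5] g 0.0 j6 2.31
shift [-0.0022  0.0005  0.102 ] turn [-0.   0.   0.5]
[[ 1.0000e+00 -8.0000e-02 -2.0000e-02  3.7936e+02]
 [-8.0000e-02 -9.5000e-01 -2.9000e-01  3.6479e+02]
 [ 0.0000e+00  3.0000e-01 -9.6000e-01  2.5151e+02]
 [ 0.0000e+00  0.0000e+00  0.0000e+00  1.0000e+00]] [[342.2   0.  321.5]
 [  0.  342.2 242.4]
 [  0.    0.    1. ]]
expected px [321.92952199 254.44202967   1.        ]
```

View pics/w1.png

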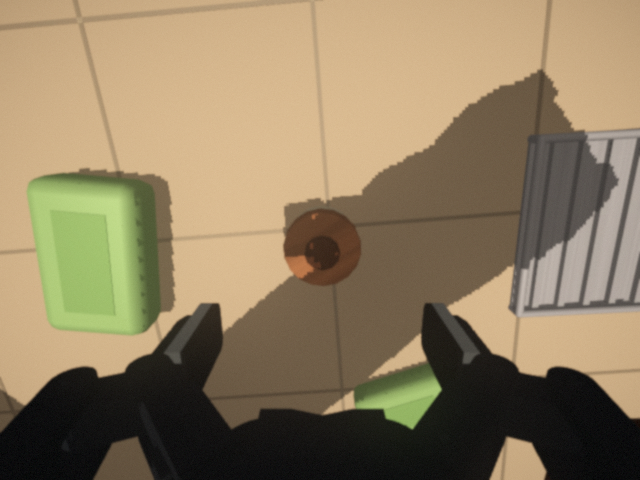

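The wrist picture shows the round brush at (322,247), between the fingers in x, against (322,254) expected, so it is within a few mm. I'll descend and grip.

```bash
python3 -m crank '[0,0,0.04,0,0,0,0.0854, 0,0,0.075,0,0,0,0.0854, 0,0,0.10,0,0,0,0.0854, 0,0,0.102,0,0,0,0.0854, 0,0,0.102,0,0,0,0.04, 0,0,0.102,0,0,0,0.04, 0,0,0.102,0,0,0,0.04, 0,0,0.102,0,0,0,0.04]'
python3 -m crank '[0,0,0,0,0,0,0.04, 0,0,0,0,0,0,0.04, 0,0,0,0,0,0,0.04]'
python3 - <<'E'
from h import *
st()
a=np.radians(-5.5);ex=np.array([np.cos(a),np.sin(a)]);ey=np.array([-ex[1],ex[0]])
w=np.array([625.2,-7.9]);print("round goal",w+50*ey,"nail goal",w-48*ey)
p=pose()[0];rel(p[0],p[1],110,-5.5);g=w+50*ey;rel(*g,110,-5.5)
E
```

```text
time_s: 2.0
position: [374.5, 291.9, 10.5]
tool_rot: [2.305, 2.135, 0.005]
force: [0.6, -0.5, 7.0]
width: 52.1
grasp_force: 62.8
time_s: 2.3
position: [374.5, 291.9, 10.5]
tool_rot: [2.305, 2.135, 0.005]
force: [0.2, 0.3, 6.0]
width: 52.0
grasp_force: 62.8
t 2.3 p [374.5 291.9  10.5] fingeryaw -4.4 down [ 0.003  0.002 -1.   ] w 52.0 F [0.2 0.3 6. ] g 62.8 j6 2.31
round goal [629.99228763  41.86980992] nail goal [620.59940388 -55.67901752]
shift [ 0.0002  0.0002 -0.0995] turn [ 0.1 -0.1  1.1]
shift [-0.2295  0.2741 -0.0994] turn [ 0.1 -0.1  1.1]
```

```bash
python3 -m crank '[0,0,-0.04,0,0,0,0.04, 0,0,-0.0995,0,0,0,0.04, -0.2295,0.274,-0.0995,0,0,1,0.04, -0.2295,0.274,-0.0995,0,0,1,0.04, -0.2295,0.274,-0.0995,0,0,1,0.04, -0.2295,0.274,-0.0995,0,0,1,0.04, -0.2295,0.274,-0.0995,0,0,1,0.04, -0.2295,0.274,-0.0995,0,0,1,0.04]'
python3 -m crank '[-0.001,0,0,0,0,0,0.04, -0.001,0,0,0,0,0,0.04, -0.001,0,0,0,0,0,0.04]'
python3 - <<'E'
from h import *
st();rel(630,41.9,14.5,-5.5)
E
```

```text
time_s: 3.1
position: [589.6, 79.6, 107.7]
tool_rot: [2.323, 2.114, 0.003]
force: [0.9, 1.3, 0.1]
width: 52.0
grasp_force: 63.2
time_s: 3.4
position: [587.5, 80.9, 106.9]
tool_rot: [2.323, 2.115, 0.001]
force: [-0.6, -0.3, -0.1]
width: 52.0
grasp_force: 63.3
t 3.4 p [587.5  80.9 106.9] fingeryaw -5.4 down [ 0.  0. -1.] w 52.0 F [-0.6 -0.3 -0.1] g 63.3 j6 1.8
shift [-0.0348  0.046   0.0924] turn [ 0.  -0.   0.1]
```

```bash
python3 -m crank '[-0.035,0.046,0,0,0,0,0.04, -0.035,0.046,0,0,0,0,0.04, -0.035,0.046,0.04,0,0,0,0.04, -0.035,0.046,0.07,0,0,0,0.04, -0.035,0.046,0.088,0,0,0,0.04, -0.035,0.046,0.091,0,0,0,0.04, -0.035,0.046,0.091,0,0,0,0.04, -0.035,0.046,0.091,0,0,0,0.04]'
python3 - <<'E'
from h import *
st()
E
```

```text
time_s: 4.2
position: [630.8, 41.8, 17.0]
tool_rot: [2.322, 2.114, 0.003]
force: [0.1, 0.4, -0.0]
width: 51.6
grasp_force: 66.5
t 4.2 p [630.8  41.8  17. ] fingeryaw -5.4 down [ 0.002  0.    -1.   ] w 51.6 F [ 0.1  0.4 -0. ] g 66.5 j6 1.73
```

```bash
python3 -m crank '[0,0,0.002,0,0,0,0.04, 0,0,0.002,0,0,0,0.04, 0,0,0.002,0,0,0,0.068, 0,0,0.002,0,0,0,0.068, 0,0,0.002,0,0,0,0.068, 0,0,-0.04,0,0,0,0.068, 0,0,-0.093,0,0,0,0.068, 0,0,-0.093,0,0,0,0.085]'
python3 - <<'E'
from h import *
st();rel(431.9,139.2,110,-75);rel(431.9,139.2,110,105)
E
```

```text
time_s: 5.0
position: [633.0, 41.3, 115.6]
tool_rot: [2.319, 2.11, 0.012]
force: [0.1, -0.4, 0.3]
width: 80.4
grasp_force: 0.0
t 5.0 p [633.   41.3 115.6] fingeryaw -5.4 down [ 0.01   0.001 -1.   ] w 80.4 F [ 0.1 -0.4  0.3] g 0.0 j6 1.73
shift [ 0.0785 -0.2094  0.0037] turn [ 0.4 -0.4 69.6]
shift [ 0.0785 -0.2094  0.0037] turn [ 0.4 -0.4 69.6]
```

```bash
python3 -m crank '[0.0785,-0.209,0.004,0,0,-55,0.0854, 0.0785,-0.209,0.004,0,0,-55,0.0854, 0.0785,-0.209,0.004,0,0,-55,0.0854, 0.0785,-0.209,0.004,0,0,-55,0.0854, 0.0785,-0.209,0.004,0,0,-55,0.0854, 0.0785,-0.209,0.004,0,0,-55,0.0854, 0.0785,-0.209,0.004,0,0,-55,0.0854]'
python3 -m crank '[0,0,0,0,0,-55,0.0854, 0,0,0,0,0,-55,0.0854, 0,0,0,0,0,-55,0.0854, 0,0,0,0,0,-55,0.0854, 0,0,0,0,0,-55,0.0854, 0,0,0,0,0,-55,0.0854, 0,0,0,0,0,-55,0.0854, 0,0,0,0,0,-55,0.0854]'
python3 - <<'E'
from h import *
st();rel(431.9,139.2,6,105)
c=capture("wrist");T=np.array(c["T"])
K=np.array(c["intrinsics"]);f=c["frame"][:,:,::-1].copy()
q=(np.array([431.9,139.2,26])-T[:3,3])@T[:3,:3];q=K@q/q[2];print(q);cv2.circle(f,(int(q[0]),int(q[1])),3,(0,0,255),-1)
t=capture("top")["frame"][:,:,::-1][120:360,130:450]
cv2.imwrite("pics/w2.png",np.hstack([cv2.resize(f,(400,300)),cv2.resize(t,(400,300))]))
E
```

```text
time_s: 5.7
position: [429.1, 139.6, 104.8]
tool_rot: [1.074, 2.951, 0.002]
force: [0.1, 0.0, 0.1]
width: 85.8
grasp_force: 0.0
time_s: 6.5
position: [429.7, 139.0, 104.4]
tool_rot: [-0.4, 3.116, 0.0]
force: [-0.2, 0.2, -1.0]
width: 85.5
grasp_force: 0.0
t 6.5 p [429.7 139.  104.4] fingeryaw 104.6 down [ 0.  0. -1.] w 85.5 F [-0.2  0.2 -1. ] g 0.0 j6 0.06
shift [-0.0022 -0.0004  0.0984] turn [ 0.   0.  -0.4]
[322.6292475  256.12149758   1.        ]
```

View pics/w2.png

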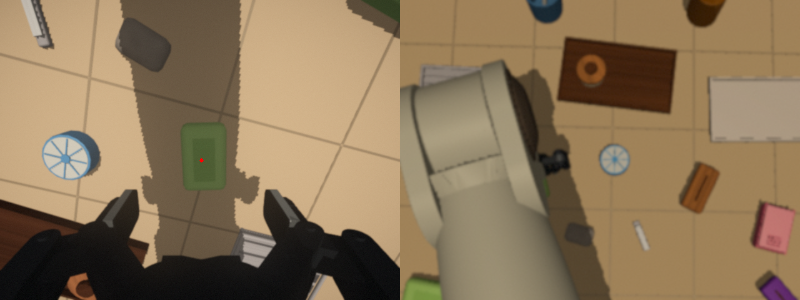

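The left (wrist) picture shows the soap centred between the fingers, at about (204,156) against the red mark at (202,160), and square to them. The right (top) picture shows the round brush standing inside the wood tray. Gripping the soap.

```bash
python3 -m crank '[-0.001,0,0.04,0,0,0,0.0854, -0.001,0,0.08,0,0,0,0.0854, -0.001,0,0.10,0,0,0,0.0854, -0.001,0,0.10,0,0,0,0.0854, -0.001,0,0.10,0,0,0,0.035, -0.001,0,0.10,0,0,0,0.035, -0.001,0,0.10,0,0,0,0.035, -0.001,0,0.10,0,0,0,0.035]'
python3 -m crank '[0,0,0,0,0,0,0.035, 0,0,0,0,0,0,0.035, 0,0,-0.05,0,0,0,0.035, 0,0,-0.1,0,0,0,0.035, 0,0,-0.1,0,0,0,0.035]'
python3 - <<'E'
from h import *
st();rel(577.5,282.4,105,179.3)
E
```

```text
time_s: 7.4
position: [431.8, 139.7, 6.3]
tool_rot: [-0.398, 3.113, 0.001]
force: [-0.6, -0.6, 6.5]
width: 48.5
grasp_force: 63.2
time_s: 7.9
position: [433.7, 140.3, 111.9]
tool_rot: [-0.397, 3.106, 0.003]
force: [0.0, 0.5, -1.9]
width: 48.9
grasp_force: 62.9
t 7.9 p [433.7 140.3 111.9] fingeryaw 104.6 down [ 0.01   0.003 -1.   ] w 48.9 F [ 0.   0.5 -1.9] g 62.9 j6 0.06
shift [-0.1748  0.1013  0.0089] turn [ -0.4   0.6 -74.7]
```

```bash
python3 -m crank '[-0.175,0.101,0,0,0,-74.7,0.035, -0.175,0.101,0,0,0,-74.7,0.035, -0.175,0.101,0,0,0,-74.7,0.035, -0.175,0.101,0,0,0,-74.7,0.035, -0.175,0.101,0,0,0,-74.7,0.035, -0.175,0.101,0,0,0,-74.7,0.035, -0.175,0.101,0,0,0,-74.7,0.035, -0.175,0.101,0,0,0,-74.7,0.035]'
python3 -m crank '[0,0,0,0,0,-6,0.035, 0,0,0,0,0,-6,0.035]'
python3 - <<'E'
from h import *
st();rel(577.5,282.4,15.5,179.3)
E
```

```text
time_s: 8.7
position: [574.7, 281.3, 104.5]
tool_rot: [-2.096, 2.34, -0.0]
force: [-1.5, -0.2, -1.0]
width: 49.1
grasp_force: 62.8
time_s: 8.9
position: [574.7, 281.2, 104.7]
tool_rot: [-2.21, 2.232, -0.0]
force: [-0.5, 0.5, -0.2]
width: 48.7
grasp_force: 62.8
t 8.9 p [574.7 281.2 104.7] fingeryaw 179.4 down [ 0.001  0.    -1.   ] w 48.7 F [-0.5  0.5 -0.2] g 62.8 j6 -1.11
shift [-0.0012 -0.0028  0.0893] turn [-0.   0.   0.1]
```

```bash
python3 -m crank '[-0.001,-0.003,0.04,0,0,0,0.035, -0.001,-0.003,0.075,0,0,0,0.035, -0.001,-0.003,0.088,0,0,0,0.035, -0.001,-0.003,0.09,0,0,0,0.035, -0.001,-0.003,0.09,0,0,0,0.035]'
python3 -m crank '[0,0,0.001,0,0,0,0.035, 0,0,0.001,0,0,0,0.064, 0,0,0.001,0,0,0,0.064, 0,0,0.001,0,0,0,0.064, 0,0,-0.04,0,0,0,0.064, 0,0,-0.09,0,0,0,0.064, 0,0,-0.09,0,0,0,0.085]'
python3 - <<'E'
from h import *
st();rel(467.8,-5.9,105,100);rel(467.8,-5.9,105,0)
c=capture("wrist");cv2.imwrite("pics/w3.png",cv2.resize(c["frame"][:,:,::-1],(400,300)))
E
```

```text
time_s: 9.4
position: [577.7, 282.2, 15.0]
tool_rot: [-2.206, 2.236, -0.0]
force: [0.1, 0.4, -0.5]
width: 48.7
grasp_force: 64.3
time_s: 10.1
position: [580.2, 283.4, 112.2]
tool_rot: [-2.201, 2.227, -0.005]
force: [0.4, 0.6, 0.6]
width: 76.7
grasp_force: 0.0
t 10.1 p [580.2 283.4 112.2] fingeryaw 179.3 down [ 0.01   0.005 -1.   ] w 76.7 F [0.4 0.6 0.6] g 0.0 j6 -1.1
shift [0.2906 0.1091 0.0048] turn [-0.3  0.6 79.3]
shift [0.2906 0.1091 0.0048] turn [-0.5  0.3 -0.7]
```

View pics/w3.png

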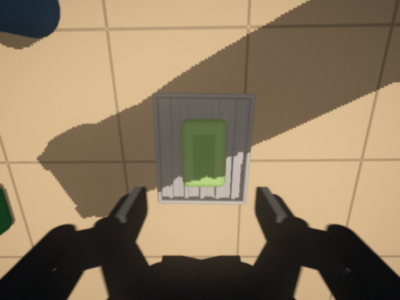

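The soap at (204,153) sits centred inside the holder's wire rim. On to the pill box.

```bash
python3 -m crank '[0.29,0.108,0,0,0,0,0.0854, 0.29,0.108,0,0,0,0,0.0854, 0.29,0.108,0,0,0,0,0.0854, 0.29,0.108,0,0,0,0,0.0854, 0.29,0.108,0,0,0,0,0.0854, 0.29,0.108,0,0,0,0,0.0854, 0.29,0.108,0,0,0,0,0.0854, 0.29,0.108,0,0,0,0,0.0854]'
python3 - <<'E'
from h import *
st();rel(467.8,-5.9,2,180)
E
```

```text
time_s: 10.95
position: [465.6, -7.9, 103.9]
tool_rot: [2.205, -2.237, -0.0]
force: [0.7, 0.3, 0.2]
width: 85.5
grasp_force: 0.0
t 10.95 p [465.6  -7.9 103.9] fingeryaw 179.2 down [-0.  0. -1.] w 85.5 F [0.7 0.3 0.2] g 0.0 j6 -1.57
shift [-0.002  -0.0022  0.1019] turn [ 0.   0.  -0.8]
```

```bash
python3 -m crank '[-0.002,-0.002,0.04,0,0,-0.8,0.0854, -0.002,-0.002,0.08,0,0,-0.8,0.0854, -0.002,-0.002,0.1,0,0,-0.8,0.0854, -0.002,-0.002,0.102,0,0,-0.8,0.0854, -0.002,-0.002,0.102,0,0,-0.8,0.04, -0.002,-0.002,0.102,0,0,-0.8,0.04, -0.002,-0.002,0.102,0,0,-0.8,0.04, -0.002,-0.002,0.102,0,0,-0.8,0.04]'
python3 -m crank '[0,0,0,0,0,0,0.04, 0,0,0,0,0,0,0.04, 0,0,-0.05,0,0,0,0.04, 0,0,-0.1,0,0,0,0.04, 0,0,-0.1,0,0,0,0.04]'
python3 - <<'E'
from h import *
st()
a=np.radians(1);ey=np.array([-np.sin(a),np.cos(a)]);w=np.array([568.4,-282.9]);print(w+50*ey,w-48*ey)
rel(*(w+50*ey),103,180.5)
E
```

```text
time_s: 11.75
position: [469.6, -4.4, 4.3]
tool_rot: [-2.223, 2.216, -0.003]
force: [-0.2, 1.6, 7.2]
width: 51.8
grasp_force: 62.8
time_s: 12.25
position: [471.6, -4.7, 110.0]
tool_rot: [-2.219, 2.213, -0.012]
force: [0.5, -0.3, -0.2]
width: 52.0
grasp_force: 63.0
t 12.25 p [471.6  -4.7 110. ] fingeryaw -179.9 down [ 0.011 -0.    -1.   ] w 52.0 F [ 0.5 -0.3 -0.2] g 63.0 j6 -1.58
[ 567.52737968 -232.90761524] [ 569.23771551 -330.89268937]
shift [ 0.2284 -0.0953  0.0081] turn [-0.6 -0.  -0.4]
```

```bash
python3 -m crank '[0.228,-0.097,0,0,0,0,0.04, 0.228,-0.097,0,0,0,0,0.04, 0.228,-0.097,0,0,0,0,0.04, 0.228,-0.097,0,0,0,0,0.04, 0.228,-0.097,0,0,0,0,0.04, 0.228,-0.097,0,0,0,0,0.04, 0.228,-0.097,0,0,0,0,0.04]'
python3 - <<'E'
from h import *
st();rel(567.5,-232.9,9,180.5)
E
```

```text
time_s: 12.95
position: [565.8, -233.4, 102.0]
tool_rot: [2.222, -2.221, -0.001]
force: [-0.2, 0.3, -1.0]
width: 51.8
grasp_force: 63.0
t 12.95 p [ 565.8 -233.4  102. ] fingeryaw -180.0 down [-0.001  0.    -1.   ] w 51.8 F [-0.2  0.3 -1. ] g 63.0 j6 -1.96
shift [-0.0005 -0.0018  0.093 ] turn [ 0.   0.  -0.5]
```

```bash
python3 -m crank '[0,-0.002,0.04,0,0,0,0.04, 0,-0.002,0.075,0,0,0,0.04, 0,-0.002,0.091,0,0,0,0.04, 0,-0.002,0.093,0,0,0,0.04, 0,-0.002,0.093,0,0,0,0.04]'
python3 -m crank '[0,0,0.001,0,0,0,0.04, 0,0,0.001,0,0,0,0.068, 0,0,0.001,0,0,0,0.068, 0,0,0.001,0,0,0,0.068, 0,0,-0.04,0,0,0,0.068, 0,0,-0.09,0,0,0,0.068, 0,0,-0.09,0,0,0,0.085]'
python3 - <<'E'
from h import *
st();rel(419.9,-155,105,65)
E
```

```text
time_s: 13.45
position: [568.2, -232.1, 10.6]
tool_rot: [-2.225, 2.218, -0.002]
force: [1.6, -0.6, 0.4]
width: 51.9
grasp_force: 69.0
time_s: 14.15
position: [570.6, -233.7, 107.0]
tool_rot: [-2.221, 2.216, -0.015]
force: [0.6, 0.3, 0.7]
width: 80.8
grasp_force: 0.0
t 14.15 p [ 570.6 -233.7  107. ] fingeryaw -179.9 down [ 0.01  -0.004 -1.   ] w 80.8 F [0.6 0.3 0.7] g 0.0 j6 -1.96
shift [-0.079   0.1505  0.0002] turn [ -0.4  -0.5 -64.9]
```

```bash
python3 -m crank '[-0.079,0.152,-0.005,0,0,60,0.0854, -0.079,0.152,-0.005,0,0,60,0.0854, -0.079,0.152,-0.005,0,0,60,0.0854, -0.079,0.152,-0.005,0,0,60,0.0854, -0.079,0.152,-0.005,0,0,60,0.0854, -0.079,0.152,-0.005,0,0,60,0.0854, -0.079,0.152,-0.005,0,0,60,0.0854]'
python3 -m crank '[0,0,0,0,0,55,0.0854, 0,0,0,0,0,55,0.0854, 0,0,0,0,0,55,0.0854, 0,0,0,0,0,55,0.0854, 0,0,0,0,0,55,0.0854, 0,0,0,0,0,55,0.0854, 0,0,0,0,0,55,0.0854, 0,0,0,0,0,55,0.0854]'
python3 - <<'E'
from h import *
st();rel(419.9,-155,10,65)
c=capture("wrist");T=np.array(c["T"])
K=np.array(c["intrinsics"]);f=c["frame"][:,:,::-1].copy()
q=(np.array([419.9,-155,36])-T[:3,3])@T[:3,:3];q=K@q/q[2];print(q);cv2.circle(f,(int(q[0]),int(q[1])),3,(0,0,255),-1)
t=capture("top")["frame"][:,:,::-1][100:340,210:530]
cv2.imwrite("pics/w4.png",np.hstack([cv2.resize(f,(400,300)),cv2.resize(t,(400,300))]))
E
```

```text
time_s: 14.85
position: [415.6, -153.9, 104.7]
tool_rot: [-0.807, 3.035, -0.001]
force: [0.2, 0.1, -0.1]
width: 85.5
grasp_force: 0.0
time_s: 15.65
position: [415.7, -153.9, 104.4]
tool_rot: [0.677, 3.067, -0.0]
force: [0.1, 1.0, 0.5]
width: 85.6
grasp_force: 0.0
t 15.65 p [ 415.7 -153.9  104.4] fingeryaw 65.1 down [ 0.001 -0.    -1.   ] w 85.6 F [0.1 1.  0.5] g 0.0 j6 0.08
shift [-0.0042  0.0008  0.0945] turn [0.  0.  0.1]
[324.30968295 263.05210208   1.        ]
```

View pics/w4.png

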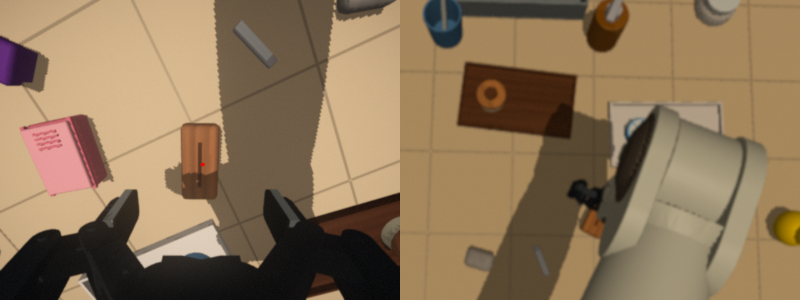

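The nailbrush at (200,161) in the left picture is centred between the fingers and parallel to the pads, within about 2 mm of the mark. The pill box shows in the white tray. Gripping.

```bash
python3 -m crank '[-0.003,0,0.04,0,0,0,0.0854, -0.003,0,0.075,0,0,0,0.0854, -0.003,0,0.093,0,0,0,0.0854, -0.003,0,0.093,0,0,0,0.0854, -0.003,0,0.093,0,0,0,0.025, -0.003,0,0.093,0,0,0,0.025, -0.003,0,0.093,0,0,0,0.025, -0.003,0,0.093,0,0,0,0.025]'
python3 -m crank '[0,0,0,0,0,0,0.025, 0,0,0,0,0,0,0.025, 0,0,0,0,0,0,0.025]'
python3 -m crank '[0,0,-0.05,0,0,0,0.025, 0,0,-0.095,0,0,0,0.025, 0,0,-0.095,0,0,0,0.025]'
python3 - <<'E'
from h import *
st();rel(620.6,-55.7,106,-5.5)
E
```

```text
time_s: 16.55
position: [419.3, -155.5, 12.8]
tool_rot: [0.675, 3.066, -0.001]
force: [-1.5, 0.2, 6.6]
width: 38.9
grasp_force: 61.3
time_s: 16.85
position: [419.3, -155.5, 12.8]
tool_rot: [0.675, 3.065, -0.001]
force: [0.2, 0.5, 6.2]
width: 39.2
grasp_force: 61.3
time_s: 17.15
position: [421.0, -156.1, 112.9]
tool_rot: [0.674, 3.059, -0.002]
force: [0.7, 0.1, -0.1]
width: 38.9
grasp_force: 60.6
t 17.15 p [ 421.  -156.1  112.9] fingeryaw 65.2 down [ 0.009 -0.003 -1.   ] w 38.9 F [ 0.7  0.1 -0.1] g 60.6 j6 0.08
shift [-0.1388  0.175   0.0083] turn [ 0.4  0.4 70.7]
```

```bash
python3 -m crank '[-0.139,0.174,0,0,0,70.7,0.025, -0.139,0.174,0,0,0,70.7,0.025, -0.139,0.174,0,0,0,70.7,0.025, -0.139,0.174,0,0,0,70.7,0.025, -0.139,0.174,0,0,0,70.7,0.025, -0.139,0.174,0,0,0,70.7,0.025, -0.139,0.174,0,0,0,70.7,0.025, -0.139,0.174,0,0,0,70.7,0.025]'
python3 -m crank '[0,0,0,0,0,2,0.025, 0,0,0,0,0,2,0.025]'
python3 - <<'E'
from h import *
st();rel(620.6,-55.7,17.5,-5.5)
E
```

```text
time_s: 17.95
position: [617.7, -55.4, 105.8]
tool_rot: [-2.292, -2.148, 0.001]
force: [0.5, 0.8, 0.0]
width: 38.6
grasp_force: 60.7
time_s: 18.15
position: [617.5, -55.6, 106.1]
tool_rot: [-2.323, -2.114, 0.0]
force: [0.6, 0.6, -1.2]
width: 38.6
grasp_force: 60.7
t 18.15 p [617.5 -55.6 106.1] fingeryaw -5.4 down [-0. -0. -1.] w 38.6 F [ 0.6  0.6 -1.2] g 60.7 j6 1.58
shift [0.0002 0.0031 0.0886] turn [-0.   0.   0.1]
```

```bash
python3 -m crank '[0,0.003,0.04,0,0,0,0.025, 0,0.003,0.07,0,0,0,0.025, 0,0.003,0.086,0,0,0,0.025, 0,0.003,0.088,0,0,0,0.025, 0,0.003,0.088,0,0,0,0.025]'
python3 -m crank '[0,0,0.0015,0,0,0,0.025, 0,0,0.0015,0,0,0,0.054, 0,0,0.0015,0,0,0,0.054, 0,0,0.0015,0,0,0,0.054, 0,0,-0.04,0,0,0,0.054, 0,0,-0.088,0,0,0,0.054, 0,0,-0.088,0,0,0,0.085]'
python3 - <<'E'
from h import *
st();rel(351.7,-288.6,105,78)
E
```

```text
time_s: 18.65
position: [620.6, -55.9, 18.4]
tool_rot: [-2.323, -2.115, 0.0]
force: [0.5, 1.1, -0.7]
width: 38.9
grasp_force: 62.4
time_s: 19.35
position: [623.4, -56.2, 113.8]
tool_rot: [2.318, 2.11, 0.011]
force: [0.9, 0.6, -0.2]
width: 67.0
grasp_force: 0.0
t 19.35 p [623.4 -56.2 113.8] fingeryaw -5.4 down [ 0.01  -0.001 -1.   ] w 67.0 F [ 0.9  0.6 -0.2] g 0.0 j6 1.57
shift [-0.2569 -0.2488  0.0063] turn [  0.5   0.4 -83.4]
```

```bash
python3 -m crank '[-0.257,-0.247,0,0,0,-68,0.0854, -0.257,-0.247,0,0,0,-68,0.0854, -0.257,-0.247,0,0,0,-68,0.0854, -0.257,-0.247,0,0,0,-68,0.0854, -0.257,-0.247,0,0,0,-68,0.0854, -0.257,-0.247,0,0,0,-68,0.0854, -0.257,-0.247,0,0,0,-68,0.0854, -0.257,-0.247,0,0,0,-68,0.0854]'
python3 -m crank '[0,0,0,0,0,-15.4,0.0854, 0,0,0,0,0,-15.4,0.0854, 0,0,0,0,0,-15.4,0.0854]'
python3 - <<'E'
from h import *
st();rel(351.7,-288.6,6,78)
c=capture("wrist");T=np.array(c["T"])
K=np.array(c["intrinsics"]);f=c["frame"][:,:,::-1].copy()
q=(np.array([351.7,-288.6,38])-T[:3,3])@T[:3,:3];q=K@q/q[2];print(q);cv2.circle(f,(int(q[0]),int(q[1])),3,(0,0,0),-1)
t=capture("top")["frame"][:,:,::-1][100:340,210:530]
cv2.imwrite("pics/w5.png",np.hstack([cv2.resize(f,(400,300)),cv2.resize(t,(400,300))]))
E
```

```text
time_s: 20.15
position: [348.6, -290.1, 106.7]
tool_rot: [0.812, 3.034, -0.001]
force: [1.2, -0.5, -0.4]
width: 85.5
grasp_force: 0.0
time_s: 20.45
position: [350.4, -288.9, 106.5]
tool_rot: [0.404, 3.115, -0.001]
force: [-0.9, 0.2, -0.2]
width: 85.5
grasp_force: 0.0
t 20.45 p [ 350.4 -288.9  106.5] fingeryaw 75.2 down [ 0.001 -0.    -1.   ] w 85.5 F [-0.9  0.2 -0.2] g 0.0 j6 -0.43
shift [-0.0011  0.0007  0.1005] turn [-0.   0.  -2.8]
[324.25861352 258.82973603   1.        ]
```

View pics/w5.png

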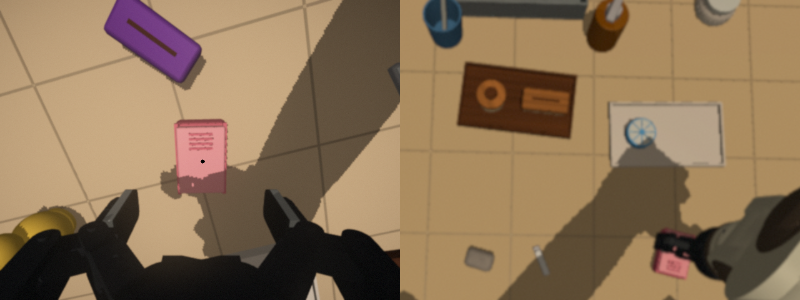

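The case, centred at about (201,158), lies between the fingers and is square to within 2°. Both brushes lie flat side by side in the wood tray and the pill box is in the white one. Gripping the case.

```bash
python3 -m crank '[-0.001,0,0.04,0,0,-2,0.0854, -0.001,0,0.08,0,0,-2,0.0854, -0.001,0,0.1,0,0,-2,0.0854, -0.001,0,0.1,0,0,-2,0.0854, -0.001,0,0.1,0,0,-2,0.04, -0.001,0,0.1,0,0,-2,0.04, -0.001,0,0.1,0,0,-2,0.04, -0.001,0,0.1,0,0,-2,0.04]'
python3 -m crank '[0,0,0,0,0,0,0.04, 0,0,0,0,0,0,0.04, 0,0,0,0,0,0,0.04, 0,0,-0.05,0,0,0,0.04, 0,0,-0.1,0,0,0,0.04, 0,0,-0.1,0,0,0,0.04]'
python3 - <<'E'
from h import *
st();rel(569.2,-331.5,105,1)
E
```

```text
time_s: 21.35
position: [352.6, -289.7, 8.3]
tool_rot: [0.351, 3.119, -0.003]
force: [0.2, 0.4, 5.9]
width: 54.9
grasp_force: 64.6
time_s: 21.95
position: [354.0, -291.0, 113.9]
tool_rot: [0.35, 3.113, -0.009]
force: [-0.1, 0.6, -1.1]
width: 54.7
grasp_force: 64.1
t 21.95 p [ 354.  -291.   113.9] fingeryaw 77.2 down [ 0.009 -0.007 -1.   ] w 54.7 F [-0.1  0.6 -1.1] g 64.1 j6 -0.46
shift [-0.2187  0.0083  0.011 ] turn [ 0.1  0.7 76.2]
```

```bash
python3 -m crank '[-0.219,0.008,0,0,0,68,0.04, -0.219,0.008,0,0,0,68,0.04, -0.219,0.008,0,0,0,68,0.04, -0.219,0.008,0,0,0,68,0.04, -0.219,0.008,0,0,0,68,0.04, -0.219,0.008,0,0,0,68,0.04, -0.219,0.008,0,0,0,68,0.04, -0.219,0.008,0,0,0,68,0.04]'
python3 -m crank '[0,0,0,0,0,8.2,0.04, 0,0,0,0,0,8.2,0.04]'
python3 - <<'E'
from h import *
st();rel(569.2,-331.5,13,1)
E
```

```text
time_s: 22.75
position: [567.2, -329.7, 106.4]
tool_rot: [2.044, 2.386, 0.0]
force: [-0.3, 0.8, -0.1]
width: 54.4
grasp_force: 63.9
time_s: 22.95
position: [567.0, -329.8, 106.7]
tool_rot: [2.205, 2.237, 0.0]
force: [0.5, 0.2, -0.8]
width: 54.6
grasp_force: 64.0
t 22.95 p [ 567.  -329.8  106.7] fingeryaw 0.8 down [ 0.001 -0.    -1.   ] w 54.6 F [ 0.5  0.2 -0.8] g 64.0 j6 1.03
shift [-0.0017  0.0021  0.0937] turn [ 0.   0.  -0.2]
```

```bash
python3 -m crank '[-0.002,0.002,0.04,0,0,0,0.04, -0.002,0.002,0.075,0,0,0,0.04, -0.002,0.002,0.091,0,0,0,0.04, -0.002,0.002,0.093,0,0,0,0.04, -0.002,0.002,0.093,0,0,0,0.04]'
python3 -m crank '[0,0,0.0015,0,0,0,0.04, 0,0,0.0015,0,0,0,0.068, 0,0,0.0015,0,0,0,0.068, 0,0,0.0015,0,0,0,0.068, 0,0,-0.04,0,0,0,0.068, 0,0,-0.09,0,0,0,0.068, 0,0,-0.14,0,0,0,0.085]'
python3 -m crank '[-0.05,-0.2,0,0,0,0,0.085, -0.05,-0.2,0,0,0,0,0.085, -0.05,-0.2,0,0,0,0,0.085, -0.05,-0.2,0,0,0,0,0.085, -0.05,-0.2,0,0,0,0,0.085, -0.05,-0.2,0,0,0,0,0.085]'
python3 - <<'E'
from h import *
st()
t=capture("top")["frame"][:,:,::-1][100:340,140:500]; cv2.imwrite("pics/end.png",cv2.resize(t,(780,520),interpolation=cv2.INTER_CUBIC))
t=capture("side")["frame"][:,:,::-1][110:430,240:560]; cv2.imwrite("pics/ends.png",cv2.resize(t,(600,600),interpolation=cv2.INTER_CUBIC))
E
```

```text
time_s: 23.45
position: [568.9, -331.7, 13.7]
tool_rot: [2.2, 2.242, 0.0]
force: [-0.7, 0.3, -0.0]
width: 54.5
grasp_force: 66.9
time_s: 24.15
position: [568.3, -331.4, 154.8]
tool_rot: [-2.202, -2.24, 0.0]
force: [1.3, -1.5, -0.2]
width: 80.7
grasp_force: 0.0
time_s: 24.75
position: [368.7, -385.6, 154.0]
tool_rot: [2.204, 2.237, 0.0]
force: [0.3, -0.2, 0.5]
width: 85.3
grasp_force: 0.0
t 24.75 p [ 368.7 -385.6  154. ] fingeryaw 0.8 down [ 0.001 -0.001 -1.   ] w 85.3 F [ 0.3 -0.2  0.5] g 0.0 j6 0.75
```

View pics/end.png

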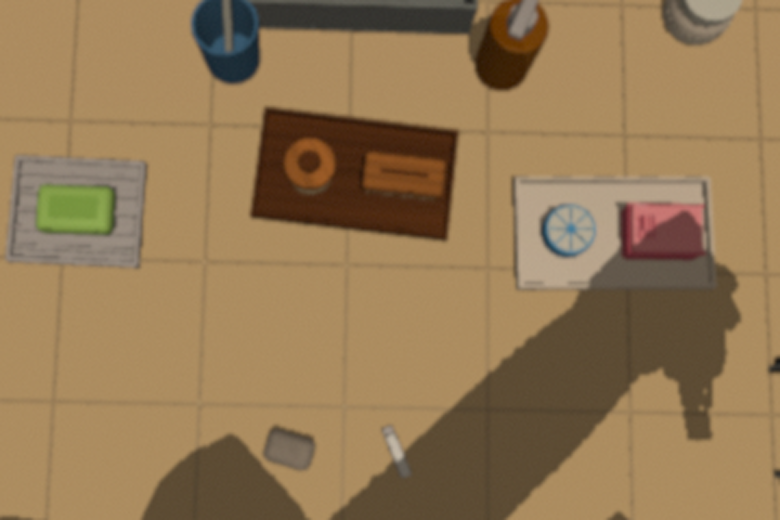

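View pics/ends.png

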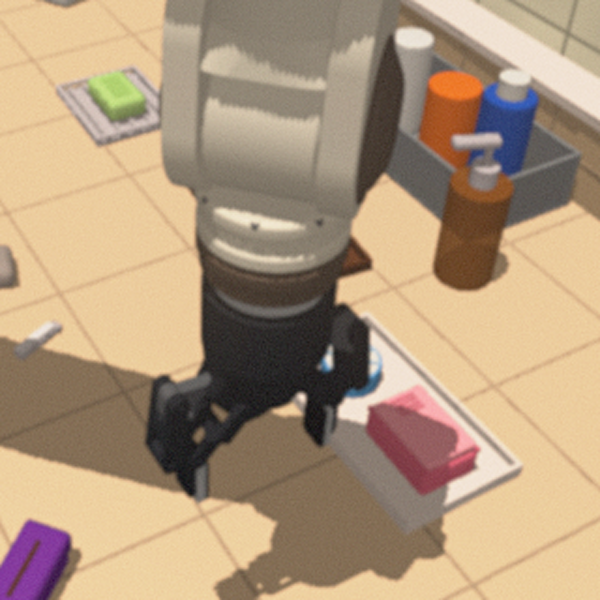

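All five lie where they belong. The soap (75,209) is in the holder, the round brush (309,163) and nailbrush (404,172) are in the wood tray, and the pill box (569,230) and case (664,230) are in the white tray. They are all flat and inside the rims, the bottle and tumbler have not moved, and the arm is clear.

```bash
python3 -c "
from plant import *
print(hand_in())"
```

```text
the job is handed in; nothing more can be done
None
```

I put all five things in their places and handed the job in at about 25 s of the 118 s; the last pictures show each one flat inside its rim and the bottle and tumbler unmoved, but hand-in gave no verdict.

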